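# Shim the rocking juice dispenser

### The job

The empty juice dispenser rocks: the ball foot at its tap-side left corner hangs clear of the counter. Starting with the thinnest shim (yellow, then blue, green, red) and going up one size at a time, slide each flat along the counter under that foot until its white cross line is under the foot: lay one that goes in loose back flat on the board, and leave the first that binds in place under the foot, let go, with all the others on the board. Push gently and stop if one jams, do not rock the dispenser up by more than one shim step (3 mm), and leave everything else on the counter alone.

Things in the scene. Friction and masses are not known exactly. Their poses are not given: they have to be found in the camera images.
- stand: empty juice dispenser, fixed: white slatted crate 200 x 200 mm on four black ball feet (48 mm diameter, centres at +-80 mm in x and y), crate underside 36 to 45 mm, crate top 156 to 165 mm above the counter; on it a clip-top glass jar, 150 mm across, lid up to 420 mm above the counter. Origin on the counter under its middle; x out of the tap side, y to the left of that, z up.
- foot (a point): point on the counter straight below the ball foot that hangs clear, at the dispenser's +x +y corner, 20 mm inside the crate's faces; axes as the dispenser's. The ball's lowest point hangs an unknown 1.6 to 8.6 mm above it. The open way in for a shim is along the dispenser's -y, square to the crate's +y face. Thinner than the gap it meets nothing; two sizes too thick it jams on the ball.
- rock (a joint): how far the dispenser is rocked up at that corner, rad: 0 at rest whatever the gap; the corner rises 1.13 mm per 0.01 rad and falls back by itself. It hangs there with about 5.5 N: a shim up to 3 mm thicker than the gap rides under the ball and lifts it, needing a push of some 2 to 18 N along its length (more for more excess), then drags at 2 to 8 N.
- board: dark wooden board with a cork face, fixed, 310 (x) x 180 (y) x 10 mm thick; the shims lie on it side by side in any order, 66 mm apart along x, tongues towards the board's -y. Origin in the middle of its underside, z up.
- shim3: yellow shim, 3 mm thick: a flat tongue 120 mm long and 34 mm wide with an upright grip tab at its tail, 42 g. Origin on the underside, at the white cross line 20 mm behind the tip: this point belongs under the foot. x points along the tongue to its tip, z up.
- shim3_grip (a point): centre of the yellow shim's upright grip tab: 32 mm along the tongue, 12 mm thick across it, 40 mm tall from the tongue's top; 85 mm behind the cross line (-x of the shim), 23 mm above the underside. Take it from above across its 12 mm.
- shim6: blue shim, 6 mm thick: a flat tongue 120 mm long and 34 mm wide with an upright grip tab at its tail, 54 g. Origin on the underside, at the white cross line 20 mm behind the tip: this point belongs under the foot. x points along the tongue to its tip, z up.
- shim6_grip (a point): centre of the blue shim's upright grip tab: 32 mm along the tongue, 12 mm thick across it, 40 mm tall from the tongue's top; 85 mm behind the cross line (-x of the shim), 26 mm above the underside. Take it from above across its 12 mm.
- shim9: green shim, 9 mm thick: a flat tongue 120 mm long and 34 mm wide with an upright grip tab at its tail, 66 g. Origin on the underside, at the white cross line 20 mm behind the tip: this point belongs under the foot. x points along the tongue to its tip, z up.
- shim9_grip (a point): centre of the green shim's upright grip tab: 32 mm along the tongue, 12 mm thick across it, 40 mm tall from the tongue's top; 85 mm behind the cross line (-x of the shim), 29 mm above the underside. Take it from above across its 12 mm.
- shim12: red shim, 12 mm thick: a flat tongue 120 mm long and 34 mm wide with an upright grip tab at its tail, 78 g. Origin on the underside, at the white cross line 20 mm behind the tip: this point belongs under the foot. x points along the tongue to its tip, z up.
- shim12_grip (a point): centre of the red shim's upright grip tab: 32 mm along the tongue, 12 mm thick across it, 40 mm tall from the tongue's top; 85 mm behind the cross line (-x of the shim), 32 mm above the underside. Take it from above across its 12 mm.
- drip_tray: round stainless drip tray, 108 mm across, 14 mm high, on the counter in front of the dispenser's tap; bystander.
- card: blank white card in a small clear holder, 85 mm wide, 68 mm high; bystander.
- tumbler_a: glass tumbler, 64 mm across, 85 mm high; bystander.
- tumbler_b: second glass tumbler, like the first; bystander.
- bottle: green glass water bottle, 68 mm across, 220 mm high; bystander.
- jam: small amber jam jar with a brass lid, 60 mm across, 80 mm high; bystander.
- spoon: 150 mm spoon lying on the counter; bystander.
Mind the look-alikes: they are no part of the job. Of the things like the shim3, leave any that is orange; of the rest the larger one is meant. There is more than one size of the shim6; the job needs the smaller.

How it is judged:
By the outcome, as a careful person would: the job done as asked, in the order asked, and still so for the second after the job is handed in, with the robot touching nothing.
It also fails if it takes over 72 s, if anything falls off the work surface, if the arm or the gripper's body presses on something with over 40 N, if the wrist force passes 120 N, or if a joint passes its speed limit or range.

### The arm

A 6-joint arm with a two-finger parallel gripper is mounted at the origin on the work surface. World frame = base frame: x ahead of the robot, y to its left, z up, the work surface at z = 0. Lengths are in m, angles in degrees, forces in N, time in s.
With the tool pointing down it reaches from about 0.4 to 0.825 m from the base axis. Payload 7 kg.
Tool frame: the origin (TCP) lies on the centre line of the jaws, within the pads' length; the fingertips stand 11 mm ahead of it and the grasp point (between the pads) lies 8 mm behind it; z points along the fingers, y is the direction in which the jaws open and shut (so a half turn about z gives the same grasp; the last joint's range is limited). The gripper opens to 88 mm and grips with 3 to 60 N. Pads are 19 mm wide; open, the fingers measure 130 mm over their backs; the gripper's body (78 mm by 193 mm) begins 47 mm behind the grasp point.
Start: joints at [16.507, 20.546, 0.682, 0, -70.136, -16.507], TCP at [0.675, -0, 0.238] pointing down, gripper open.
Joint ranges: [-176.03, 176.03], [-82.01, 121.73], [-58.28, 71.71], [-173.87, 95.51], [-174.79, -0.11], [-173.66, 173.66]. Speed limits (degrees/s): [136.94, 136.94, 172.46, 180, 180, 180].

### API

Orientations are given as [roll, pitch, yaw] about the fixed x, y, z axes, in that order (R = Rz(yaw) Ry(pitch) Rx(roll)).
In Python, from plant import ctrl, cams, order gives the robot as it stands.
- The arm moves only by the tool jog_arm, never from a script. Its argument "motion" is a list of rows, each an object with "offset": the shift along the tool's x, y, z in mm, a list of three; "roll": the turn about the tool's z in rad; "hand": the finger opening in mm, from 0 to 87.6. A call has 1 to 20 rows; each row is the pose to reach, as a shift and turn from the pose commanded when the call began, along the tool's axes at that moment; what a row does not reach only later rows make up. A row lasts 1/12 s, in which the tool goes at most 41.7 mm and 7.16 degrees, less where a joint would pass 70% of its speed; a pose out of reach is approached as far as the arm can. A call with a gripper value outside its range is refused whole. The fingers move at their own pace and stop on an object; the grip force is fixed at half the most. Time passes only in rows, so rows that repeat a pose let the fingers close. It gives the time, the measured TCP pose, the force and the opening at its end, in the units of the state.
- ctrl.get_obs(): the state, without advancing time (a new reading comes with each control period).
- cams.snapshot(name): name is "scene" or "side" or "wrist"; returns a dict with "img" (480x640x3 uint8, red, green, blue), "K" (3x3 intrinsics, pixels), "cam_to_world" (4x4, takes a point from camera to world coordinates); the wrist camera has in their place "T_tool_cam" (4x4, takes a point from camera to tool coordinates, whose origin is the TCP and whose axes are the flange's). Camera axes: x right, y down, z forward; pixel columns grow to the right and rows downward; lengths in m; the calibration is good to about 2 mm. A picture is of the moment at which its call begins: read the wrist's pose just before it. There is no depth.
- order.close_job(): hands the job in, once; it reports no verdict.
The state is a dict: "clock": time; "joint_pos": joint angles; "qvel": joint speeds; "tau": joint torques, N m; "tool_pos": TCP position; "orientation": TCP orientation; "force": force on the tool from outside, world axes, zero at the start; "moment": the same for the moment, N m; "opening": finger opening in m.
Only numpy, scipy, OpenCV 4.12 (cv2) and the standard library are available. Lean on these libraries where they do the work, as an engineer would, in place of code of your own. Each camera call takes 0.05 s, during which the arm holds its last target. There are 200 camera calls.

## Working session

There is one attempt and no reset: what is moved stays moved. The work goes in short steps, Python scripts to look and compute and a tool call to move; the robot and the scene stay as the last step left them, time stands still between calls to the robot, and variables do not carry over. Pictures are saved under pics/ and viewed, about 8 in all and at most 12, crops included, and the job is handed in when it is done.

Besides the shell and the picture viewer there is one more tool, called after ">>>" in YAML: its name, and indented under it one key for each argument. jog_arm: Moves the arm, as the interface text tells. Its arguments: {"type":"object","properties":{"motion":{"type":"array"}},"required":["motion"]}

```bash
mkdir -p pics; cat > snap.py <<'E'
import numpy as np,cv2,json,sys
from plant import ctrl,cams,order
def snap(n,f):
    o=ctrl.get_obs(); s=cams.snapshot(n); cv2.imwrite(f'pics/{f}.png',s['img'][:,:,::-1])
    np.savez(f'pics/{f}.npz',**{k:v for k,v in s.items() if k!='img'},tp=o['tool_pos'],to=o['orientation']); return s
E
python3 - <<'E'
from snap import *
o=ctrl.get_obs(); print(o)
for n in('scene','side','wrist'):
    s=snap(n,n+'0'); print(n,s['K'].tolist(),[np.round(v,4).tolist() for k,v in s.items() if k not in('img','K')])
E
```

```text
{'clock': 0.0, 'joint_pos': array([ 1.65071395e+01,  2.05929259e+01,  6.32308715e-01, -2.02311896e-02,
       -7.01371473e+01, -1.65083428e+01]), 'qvel': array([ 4.18905587e-02, -5.50303391e-02,  9.12498630e-03, -9.41932045e-03,
        1.01546294e-02, -5.73491229e-05]), 'tau': array([-8.00930356e-04, -5.82726967e+01,  2.93058443e+01,  6.99745238e+00,
        6.93249181e-03, -2.06530804e-04]), 'tool_pos': array([ 6.74507669e-01, -2.81410282e-05,  2.36594386e-01]), 'orientation': array([ 1.79900861e+02, -9.54857726e-03, -9.00080852e+01]), 'force': array([ 0.26689739, -0.83652501, -0.02706353]), 'moment': array([-0.03445676, -0.03928255,  0.04103465]), 'opening': 0.08776313544256556}
scene [[575.4366595681831, 0.0, 320.72760888995606], [0.0, 575.4366595681831, 244.7556506215363], [0.0, 0.0, 1.0]] [[[0.6558, 0.5031, -0.5629, 1.4075], [0.755, -0.4365, 0.4894, -0.7471], [0.0005, -0.7459, -0.666, 1.1349], [0.0, 0.0, 0.0, 1.0]]]
side [[522.7003408442845, 0.0, 316.909399679835], [0.0, 522.7003408442845, 238.99539201425756], [0.0, 0.0, 1.0]] [[[-0.9864, -0.095, 0.1339, 0.3233], [-0.1632, 0.6532, -0.7394, 1.0106], [-0.0172, -0.7512, -0.6599, 0.9438], [0.0, 0.0, 0.0, 1.0]]]
wrist [[356.36746921468057, 0.0, 312.78765946626413], [0.0, 356.36746921468057, 244.699448891321], [0.0, 0.0, 1.0]] [[[0.0001, -0.968, -0.2509, 0.0679], [1.0, 0.0001, 0.0001, 0.0003], [-0.0001, -0.2509, 0.968, -0.1472], [0.0, 0.0, 0.0, 1.0]]]
```

View pics/scene0.png

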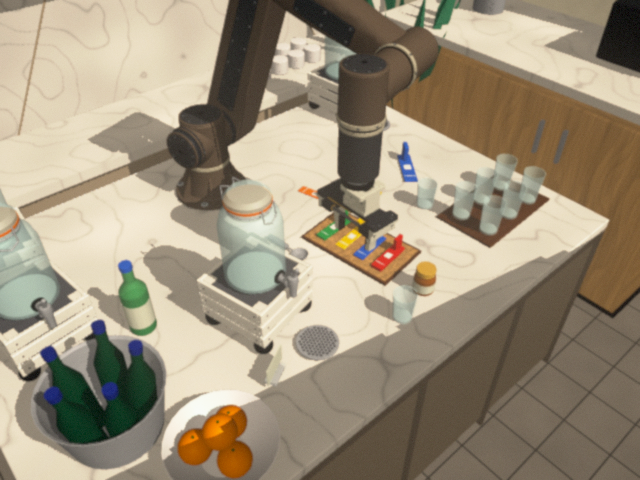

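View pics/side0.png

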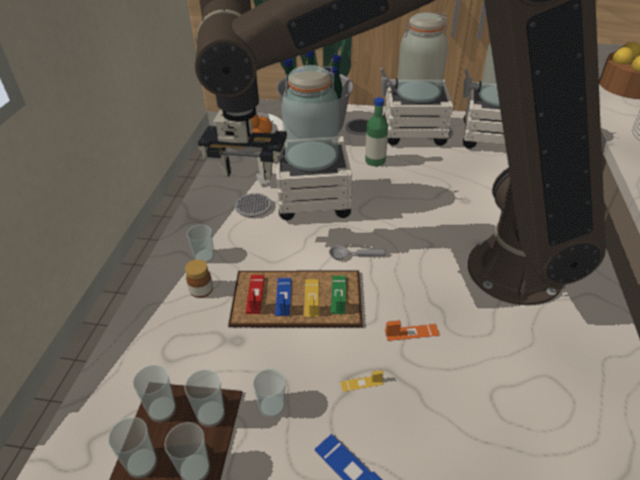

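Scene: dispenser at (255,280) with its tap towards world +x, board at (360,245). Side: board at (297,298) carries red, blue, yellow and green. The raised foot is near (285,212). The loose orange, small yellow and large blue shims are decoys.

View pics/wrist0.png

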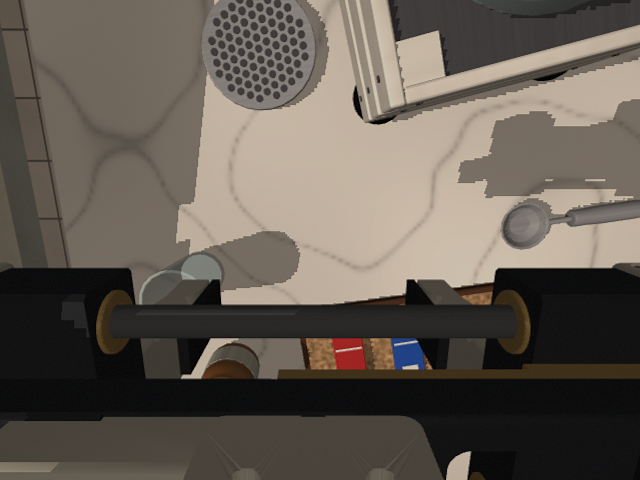

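```bash
cat >> snap.py <<'E'
from scipy.spatial.transform import Rotation as Ro
def cam(f):
    d=np.load(f'pics/{f}.npz')
    if 'cam_to_world' in d: return d['K'],d['cam_to_world']
    T=np.eye(4);T[:3,:3]=Ro.from_euler('xyz',d['to'],degrees=True).as_matrix();T[:3,3]=d['tp'];return d['K'],T@d['T_tool_cam']
def ray(f,uv,z):
    K,T=cam(f);uv=np.atleast_2d(np.float64(uv));d=np.c_[uv,np.ones(len(uv))]@np.linalg.inv(K).T@T[:3,:3].T
    return T[:3,3]+d*((z-T[2,3])/d[:,2])[:,None]
def proj(f,P):
    K,T=cam(f);p=(np.atleast_2d(P)-T[:3,3])@T[:3,:3]@K.T;return p[:,:2]/p[:,2:]
E
python3 - <<'E'
from snap import *
print('board side',ray('side0',[[238,271],[360,271],[362,325],[230,325]],.01).round(3).tolist())
print('feet side',ray('side0',[[286,211],[343,211]],.022).round(3).tolist())
print('feet scene',ray('scene0',[[264,346],[305,307],[213,308]],.022).round(3).tolist())
E
```

```text
board side [[0.691, 0.115, 0.01], [0.385, 0.069, 0.01], [0.363, 0.242, 0.01], [0.661, 0.287, 0.01]]
feet side [[0.617, -0.129, 0.022], [0.457, -0.152, 0.022]]
feet scene [[0.655, -0.275, 0.022], [0.623, -0.119, 0.022], [0.47, -0.301, 0.022]]
```

Wrist: the crate's corner and the raised foot are near (375,108), and the drip tray is at (260,50). The spoon is at (525,225), off the shims' way in. I'll move behind the board to see the shims.

>>> jog_arm:
  motion:
    - {"offset":[-300,145,0],"roll":-0.148,"hand":44}
    - {"offset":[-300,145,0],"roll":-0.148,"hand":44}
    - {"offset":[-300,145,0],"roll":-0.148,"hand":44}
    - {"offset":[-300,145,0],"roll":-0.148,"hand":44}
    - {"offset":[-300,145,0],"roll":-0.148,"hand":44}
    - {"offset":[-300,145,0],"roll":-0.148,"hand":44}
    - {"offset":[-300,145,0],"roll":-0.148,"hand":44}
    - {"offset":[-300,145,0],"roll":-0.148,"hand":44}
    - {"offset":[-300,145,0],"roll":-0.148,"hand":44}
    - {"offset":[-300,145,0],"roll":-0.148,"hand":44}
    - {"offset":[-300,145,0],"roll":-0.148,"hand":44}

```text
clock: 1.07
tool_pos: [0.5297, 0.3001, 0.2373]
orientation: [180.0, -0.0, -81.5]
force: [-0.1, -0.2, -0.0]
opening: 0.0442
```

```bash
python3 - <<'E'
from snap import *
o=ctrl.get_obs(); print(o['clock'],o['tool_pos'],o['orientation'])
snap('wrist','w1');snap('side','side1');snap('scene','scene1')
w=cv2.imread('pics/w1.png')[:400]
a=cv2.resize(cv2.imread('pics/side1.png')[185:230,265:365],None,fx=4,fy=4,interpolation=cv2.INTER_CUBIC)
b=cv2.resize(cv2.imread('pics/scene1.png')[275:355,225:325],None,fx=3.9,fy=2.25,interpolation=cv2.INTER_CUBIC)
b=b[:180,:390]
im=np.zeros((585,800,3),np.uint8); im[:400,:640]=w; im[402:582,:400]=a; im[402:582,402:792]=b
cv2.imwrite('pics/c1.png',im)
E
```

```text
1.0667 [0.52968512 0.30008246 0.23731759] [ 1.79972705e+02 -2.33531956e-02 -8.14560704e+01]
```

View pics/c1.png

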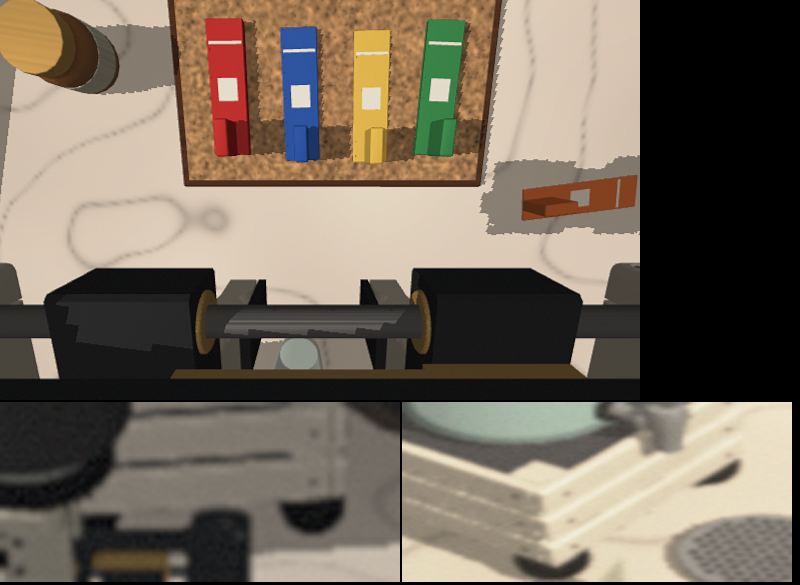

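w1 shows the four shims with cross lines at about red (225,43), blue (299,51), yellow (373,54) and green (445,43). In the lower crops the ball feet show as dark half discs. Next I'll measure the shims and feet.

```bash
cat > loc.py <<'E'
from snap import *
H={'red':((0,8),.012),'yellow':((18,32),.003),'blue':((105,125),.006),'green':((50,80),.009)}
def shims(f,roi=(0,200,180,495),zb=.01):
    im=cv2.imread(f'pics/{f}.png');h=cv2.cvtColor(im,cv2.COLOR_BGR2HSV);out={}
    for c,((a,b),t) in H.items():
        m=((h[...,0]>=a)&(h[...,0]<=b)&(h[...,1]>(165 if c in('yellow','red') else 110))&(h[...,2]>60)).astype(np.uint8)
        k=np.zeros_like(m);r=roi;k[r[0]:r[1],r[2]:r[3]]=1;m*=k
        m=cv2.morphologyEx(m,cv2.MORPH_OPEN,np.ones((3,3)))
        n,l,st,_=cv2.connectedComponentsWithStats(m)
        if n<2: continue
        m=cv2.morphologyEx(m,cv2.MORPH_CLOSE,np.ones((9,9)))
        ys=np.where(m.any(1))[0];y0=ys[0]
        rows=[(y,np.where(m[y])[0]) for y in range(y0+3,y0+92)]
        rows=[(y,x[0],x[-1]+1) for y,x in rows if len(x)>20]
        z=zb+t
        L=ray(f,[[r[1],r[0]] for r in rows],z)[:,:2];R=ray(f,[[r[2],r[0]] for r in rows],z)[:,:2]
        C=(L+R)/2;v=np.linalg.svd(C-C.mean(0))[2][0];v*=np.sign(-v[1])
        tipc=ray(f,[[np.mean([np.where(m[y0+2])[0].mean()]),y0]],z)[0,:2]
        tip=C.mean(0)+v*((tipc-C.mean(0))@v);o=tip-.02*v
        yaw=np.degrees(np.arctan2(v[1],v[0]));w=np.median(np.linalg.norm(L-R,axis=1))
        out[c]=(o,v,tip);print(c,'org',o.round(4),'yaw',round(yaw,2),'w',w.round(4),'grip',(o-.085*v).round(4),'orgpx',proj(f,[[*o,z]]).round(0))
    return out
E
python3 - <<'E'
from loc import *
from scipy.optimize import least_squares
shims('w1')
# feet: lower silhouette of dark discs
for f,boxes in (('side0',[(270,200,300,222),(330,200,358,222)]),('scene1',[(245,325,285,355),(292,290,318,318),(200,295,225,320)])):
    g=cv2.imread(f'pics/{f}.png').max(2)
    K,T=cam(f)
    for x0,y0,x1,y1 in boxes:
        m=(g[y0:y1,x0:x1]<50).astype(np.uint8)
        n,l,st,ce=cv2.connectedComponentsWithStats(m)
        if n<2: print('none');continue
        i=1+st[1:,4].argmax();m=l==i
        pts=[(x0+x+.0,y0+np.where(m[:,x])[0][-1]+.5) for x in range(m.shape[1]) if m[:,x].any()]
        p=np.array(pts);d=np.linalg.norm(ray(f,p.mean(0),.024)[0]-T[:3,3]);rad=.024*K[0,0]/d
        s=least_squares(lambda q:np.hypot(*(p-q).T)-rad,p.mean(0)-[0,rad/2],loss='soft_l1')
        print(f,st[i][:4]+[x0,y0,0,0],'rad',rad.round(1),'c',s.x.round(1),'rms',np.sqrt(np.mean(s.fun**2)).round(2),ray(f,s.x,.024).round(4))
E
```

```text
red org [0.6324 0.1484] yaw -80.77 w 0.0355 grip [0.6187 0.2323] orgpx [[226.  43.]]
yellow org [0.4972 0.1351] yaw -80.22 w 0.0334 grip [0.4828 0.2189] orgpx [[372.  54.]]
blue org [0.5654 0.1438] yaw -79.91 w 0.0334 grip [0.5505 0.2275] orgpx [[299.  51.]]
green org [0.434  0.1184] yaw -83.41 w 0.0348 grip [0.4242 0.2028] orgpx [[444.  43.]]
side0 [280 213  14   7] rad 8.6 c [286.6 210.5] rms 0.35 [[ 0.6157 -0.1291  0.024 ]]
side0 [335 209  16   9] rad 8.5 c [342.4 208.6] rms 0.37 [[ 0.4595 -0.1601  0.024 ]]
scene1 [256 346   5   5] rad 9.7 c [262.5 340.8] rms 0.28 [[ 0.6411 -0.2691  0.024 ]]
none
none
```

```bash
cat >> snap.py <<'E'
def go(x,y,z,yaw):
    o=ctrl.get_obs();p=o['tool_pos'];a=np.radians(o['orientation'][2])
    d=np.array([x,y,z])-p;tx=np.array([np.cos(a),np.sin(a)]);ty=np.array([np.sin(a),-np.cos(a)])
    print('t',round(o['clock'],2),'off',(np.r_[d[:2]@tx,d[:2]@ty,-d[2]]*1000).round(1),'roll',-np.radians(yaw-o['orientation'][2]).round(3),'F',o['force'].round(1))
E
python3 -c "
from snap import *
go(.4828,.2189,.030,-80.2)"
```

```text
t 1.22 off [ 72.1  58.8 207.5] roll -0.025 F [ 0.2 -0.7 -0.6]
```

>>> jog_arm:
  motion:
    - {"offset":[72,58.5,80],"roll":-0.025,"hand":44}
    - {"offset":[72,58.5,80],"roll":-0.025,"hand":44}
    - {"offset":[72,58.5,100],"roll":-0.025,"hand":44}
    - {"offset":[72,58.5,140],"roll":-0.025,"hand":44}
    - {"offset":[72,58.5,175],"roll":-0.025,"hand":44}
    - {"offset":[72,58.5,197],"roll":-0.025,"hand":44}
    - {"offset":[72,58.5,207],"roll":-0.025,"hand":44}
    - {"offset":[72,58.5,207],"roll":-0.025,"hand":44}
    - {"offset":[72,58.5,207],"roll":-0.025,"hand":4}
    - {"offset":[72,58.5,207],"roll":-0.025,"hand":4}
    - {"offset":[72,58.5,207],"roll":-0.025,"hand":4}
    - {"offset":[72,58.5,207],"roll":-0.025,"hand":4}
    - {"offset":[72,58.5,207],"roll":-0.025,"hand":4}

```text
clock: 2.3
tool_pos: [0.4832, 0.2207, 0.0317]
orientation: [-179.9, 0.1, -80.1]
force: [0.9, -0.1, -1.2]
opening: 0.016
```

```bash
python3 -c "
from snap import *
go(.5875,.0233,.14,-79.5)
s=ray('wrist0',[[502,225],[525,225],[550,222]],.006);print(s)
F=np.array([.6157,-.1291]);n=np.array([.983,.182]);print((s[:,:2]-F)@n)"
```

```text
t 2.3 off [ 212.4  -68.7 -108.3] roll -0.01 F [ 0.9 -0.1 -1.2]
[[0.46937272 0.00810854 0.006     ]
 [0.44448416 0.00811631 0.006     ]
 [0.41797637 0.004828   0.006     ]]
[-0.11886777 -0.14333181 -0.16998744]
```

>>> jog_arm:
  motion:
    - {"offset":[0,0,-20],"roll":0,"hand":4}
    - {"offset":[0,0,-50],"roll":0,"hand":4}
    - {"offset":[0,0,-90],"roll":0,"hand":4}
    - {"offset":[0,0,-110],"roll":0,"hand":4}
    - {"offset":[0,0,-110],"roll":0,"hand":4}

```text
clock: 2.72
tool_pos: [0.4852, 0.2221, 0.1464]
orientation: [-179.5, 0.3, -80.0]
force: [-0.5, 0.6, -1.4]
opening: 0.0118
```

```bash
python3 -c "
from snap import *
print(ctrl.get_obs()['opening'])
go(.5875,.0233,.14,-79.5)"
```

```text
0.011782954556724838
t 2.72 off [213.5 -66.3   6.4] roll -0.009 F [-0.5  0.6 -1.4]
```

>>> jog_arm:
  motion:
    - {"offset":[213,-66,6],"roll":-0.01,"hand":4}
    - {"offset":[213,-66,6],"roll":-0.01,"hand":4}
    - {"offset":[213,-66,6],"roll":-0.01,"hand":4}
    - {"offset":[213,-66,6],"roll":-0.01,"hand":4}
    - {"offset":[213,-66,6],"roll":-0.01,"hand":4}
    - {"offset":[213,-66,6],"roll":-0.01,"hand":4}
    - {"offset":[213,-66,6],"roll":-0.01,"hand":4}
    - {"offset":[213,-66,6],"roll":-0.01,"hand":4}
    - {"offset":[213,-66,6],"roll":-0.01,"hand":4}

```text
clock: 3.47
tool_pos: [0.584, 0.0219, 0.1345]
orientation: [180.0, 0.0, -79.5]
force: [-0.2, -0.1, -0.5]
opening: 0.0114
```

```bash
python3 - <<'E'
from snap import *
snap('wrist','w2');o=ctrl.get_obs();print(o['tool_pos'],o['orientation'],o['force'],proj('w2',[[.6157,-.1291,.024],[.6157,-.1291,.16]]))
E
```

```text
[0.58401666 0.02237273 0.13467752] [-1.79996001e+02  1.20770930e-02 -7.94801907e+01] [ 0.51053166  0.35738485 -0.66668688] [[ 306.38584866   12.5612941 ]
 [ 297.7874195  -178.6550223 ]]
```

View pics/w2.png

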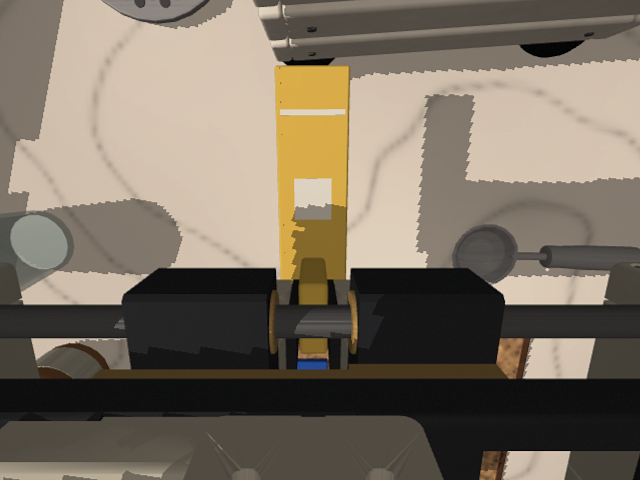

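w2: yellow is held straight, cross line at (312,112). The raised foot's ball peeks out near (310,60) beside the crate corner (272,55), and the second ball is near (552,50). I'll refine the foot from these.

```bash
python3 - <<'E'
from snap import *
im=cv2.imread('pics/w2.png');g=im.max(2)
K,T=cam('w2')
def fit(x0,y0,x1,y1,zc,thr=30):
    m=(g[y0:y1,x0:x1]<thr).astype(np.uint8);n,l,st,ce=cv2.connectedComponentsWithStats(m);i=1+st[1:,4].argmax();m=l==i
    xs=[x for x in range(m.shape[1]) if m[:,x].any()]
    return st[i]+[x0,y0,0,0,0],np.array([(x0+x+.5,y0+np.where(m[:,x])[0][-1]+1) for x in xs])
from scipy.optimize import least_squares
# silhouette rays tangent to sphere radius .024 at height zc
def sph(p,zc,x0):
    d=np.c_[p,np.ones(len(p))]@np.linalg.inv(K).T@T[:3,:3].T;d/=np.linalg.norm(d,axis=1)[:,None]
    f=lambda q:np.linalg.norm(np.cross(np.r_[q,zc]-T[:3,3],d),axis=1)-.024
    s=least_squares(f,x0,loss='soft_l1',f_scale=.001);return s.x.round(4),np.sqrt(np.mean(s.fun**2)).round(5)
for b,x0,zc in (((280,45,345,66),[.616,-.129],.028),((505,35,600,60),[.46,-.16],.024)):
    st,p=fit(*b,zc);print(st,p[::6].tolist());print(sph(p,zc,x0))
# face bottom edge: print column intensity
for x in (300,380,450,480,620):
    print(x,g[20:85:1,x].tolist())
E
```

```text
[285  58  49   7 223] [[285.5, 63.0], [291.5, 65.0], [297.5, 65.0], [303.5, 65.0], [309.5, 65.0], [315.5, 65.0], [321.5, 65.0], [327.5, 65.0], [333.5, 59.0]]
(array([ 0.6126, -0.1212]), np.float64(0.00127))
[521  40  63  17 614] [[521.5, 48.0], [527.5, 52.0], [533.5, 55.0], [539.5, 57.0], [545.5, 57.0], [551.5, 57.0], [557.5, 55.0], [563.5, 54.0], [569.5, 51.0], [575.5, 47.0], [581.5, 43.0]]
(array([ 0.4579, -0.1571]), np.float64(0.00016))
300 [81, 80, 80, 80, 81, 81, 80, 81, 80, 80, 82, 80, 81, 81, 80, 80, 81, 79, 104, 134, 137, 136, 128, 120, 112, 99, 85, 81, 82, 80, 81, 82, 81, 81, 82, 81, 82, 81, 82, 86, 35, 3, 3, 9, 9, 110, 188, 216, 218, 218, 217, 218, 217, 218, 217, 218, 218, 218, 218, 218, 218, 218, 218, 218, 218]
380 [81, 81, 81, 81, 81, 82, 81, 81, 81, 80, 81, 79, 87, 134, 139, 139, 135, 126, 116, 107, 93, 82, 82, 82, 82, 83, 82, 83, 83, 82, 83, 83, 82, 80, 101, 126, 130, 130, 129, 129, 129, 129, 129, 129, 129, 129, 128, 129, 129, 130, 129, 129, 126, 149, 204, 210, 210, 211, 211, 211, 211, 211, 211, 211, 211]
450 [80, 80, 82, 82, 81, 82, 81, 90, 132, 137, 135, 131, 123, 115
[... 171 characters left out ...]
 209, 208, 207, 208, 209, 208, 207, 208, 206, 206, 204, 201, 198, 195]
480 [81, 81, 81, 80, 77, 98, 131, 136, 135, 129, 122, 114, 102, 89, 81, 81, 81, 82, 81, 82, 81, 81, 82, 81, 81, 81, 79, 108, 127, 127, 127, 128, 127, 128, 128, 129, 128, 128, 128, 127, 129, 128, 128, 129, 128, 129, 129, 128, 124, 204, 213, 209, 208, 208, 209, 208, 207, 205, 205, 205, 205, 200, 194, 190, 185]
620 [118, 111, 101, 88, 80, 79, 80, 81, 81, 81, 80, 78, 91, 119, 123, 123, 124, 125, 125, 125, 126, 127, 127, 127, 128, 127, 127, 127, 127, 129, 129, 129, 128, 129, 128, 128, 129, 128, 129, 124, 203, 213, 210, 209, 210, 209, 208, 208, 209, 210, 210, 210, 210, 210, 210, 210, 211, 210, 210, 210, 210, 210, 210, 210, 210]
```

```bash
python3 - <<'E'
from snap import *
px=np.array([[300.5,60],[380.5,54],[450.5,49.3],[480.5,47],[620.5,32.7]])
for z in(.036,.04,.045):
    P=ray('w2',px,z)[:,:2]; d=P[0]-P[-1]; print(z,np.degrees(np.arctan2(d[1],d[0])),[ np.degrees(np.arctan2(*(P[i]-P[i+1])[::-1])).round(1) for i in range(4)])
    t=np.arctan2(d[1],d[0]); n=np.array([-np.sin(t),np.cos(t)])
    b=np.array([.4579,-.1571]);f=b+.16*np.array([np.cos(t),np.sin(t)])
    print('foot',f.round(4),'face dist',((P-f)@n).round(4),'foot px',proj('w2',[[*f,.028]]).round(1))
# yellow actual in w2
h=cv2.cvtColor(cv2.imread('pics/w2.png'),cv2.COLOR_BGR2HSV);m=(h[...,0]>18)&(h[...,0]<32)&(h[...,1]>165)&(h[...,2]>150)
ys=range(70,175,6);e=[(y,)+tuple(np.where(m[y,260:370])[0][[0,-1]]+[260,261]) for y in ys];print(e[::4])
d=np.load('pics/w2.npz');zt=d['tp'][2]-.017
L=ray('w2',[[a[1],a[0]] for a in e],zt)[:,:2];R=ray('w2',[[a[2],a[0]] for a in e],zt)[:,:2];C=(L+R)/2
v=np.linalg.svd(C-C.mean(0))[2][0];v*=np.sign(-v[1]);print('shim yaw',np.degrees(np.arctan2(v[1],v[0])),'w',np.linalg.norm(L-R,axis=1).mean())
c=ray('w2',[[312,112]],zt)[0,:2];a=np.radians(d['to'][2]);tx=np.array([np.cos(a),np.sin(a)]);ty=np.array([np.sin(a),-np.cos(a)])
print('cross in tool',(c-d['tp'][:2])@tx,(c-d['tp'][:2])@ty)
E
```

```text
0.036 14.922817660133848 [np.float64(14.4), np.float64(14.0), np.float64(14.5), np.float64(15.8)]
foot [ 0.6125 -0.1159] face dist [0.0164 0.0169 0.0176 0.0177 0.0164] foot px [[307.5  34.2]]
0.04 14.922817660133841 [np.float64(14.4), np.float64(14.0), np.float64(14.5), np.float64(15.8)]
foot [ 0.6125 -0.1159] face dist [0.0173 0.0178 0.0185 0.0186 0.0173] foot px [[307.5  34.2]]
0.045 14.922817660133841 [np.float64(14.4), np.float64(14.0), np.float64(14.5), np.float64(15.8)]
foot [ 0.6125 -0.1159] face dist [0.0185 0.0189 0.0196 0.0198 0.0185] foot px [[307.5  34.2]]
[(70, np.int64(276), np.int64(349)), (94, np.int64(276), np.int64(349)), (118, np.int64(277), np.int64(348)), (142, np.int64(278), np.int64(348)), (166, np.int64(278), np.int64(347))]
shim yaw -79.31918558208407 w 0.031009331046167606
cross in tool 0.08476405254163205 4.977141237017176e-05
```

>>> jog_arm:
  motion:
    - {"offset":[-10,-70,-10],"roll":0,"hand":4}
    - {"offset":[-10,-70,-10],"roll":0,"hand":4}
    - {"offset":[-10,-70,-10],"roll":0,"hand":4}
    - {"offset":[-10,-70,-10],"roll":0,"hand":4}

```text
clock: 3.85
tool_pos: [0.6521, 0.0462, 0.1444]
orientation: [-180.0, 0.0, -79.4]
force: [-0.5, 0.5, -1.3]
opening: 0.0119
```

```bash
python3 - <<'E'
from snap import *
snap('wrist','w3');print(proj('w3',[[.6125,-.117,.028],[.4579,-.1571,.024]]))
im=cv2.imread('pics/w3.png')[0:150];cv2.imwrite('pics/w3c.png',im)
E
```

```text
[[417.40187557  17.95695605]
 [658.68609595   1.4445865 ]]
```

View pics/w3c.png

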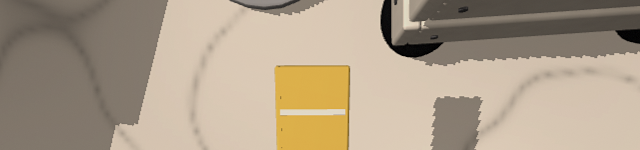

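The raised ball's left and lower outline now shows clearly, from (381,25) to (430,57).

```bash
python3 - <<'E'
from snap import *
from scipy.optimize import least_squares
g=cv2.imread('pics/w3.png').max(2);K,T=cam('w3')
m=(g[0:70,370:460]<45).astype(np.uint8);n,l,st,ce=cv2.connectedComponentsWithStats(m);i=1+st[1:,4].argmax();m=l==i
p=[(370+np.where(m[y])[0][0],y+.5) for y in range(5,44) if m[y].any()]
p+=[(370+x+.5,np.where(m[:,x])[0][-1]+1) for x in range(24,64) if m[:,x].any()]
p=np.array(p,float);print(st[i],p[::6].tolist())
d=np.c_[p,np.ones(len(p))]@np.linalg.inv(K).T@T[:3,:3].T;d/=np.linalg.norm(d,axis=1)[:,None]
for zc in (.026,.029,.032):
    f=lambda q:np.linalg.norm(np.cross(np.r_[q[:2],zc]-T[:3,3],d),axis=1)-.024
    s=least_squares(f,[.6125,-.117],loss='soft_l1',f_scale=.0005);v=s.x-[.4579,-.1571]
    print(zc,s.x.round(4),'rms',np.sqrt(np.mean(s.fun**2)).round(5),'to ball2',np.linalg.norm(v).round(4),np.degrees(np.arctan2(v[1],v[0])).round(2))
# edge of face in w3
for x in(470,520,560,600,635): 
    c=g[10:50,x].astype(int);print(x,10+np.where(np.diff(c)>15)[0],end=' ')
E
```

```text
[ 11   0  62  57 835] [[383.0, 5.5], [382.0, 11.5], [381.0, 17.5], [381.0, 23.5], [382.0, 29.5], [384.0, 35.5], [387.0, 41.5], [397.5, 53.0], [403.5, 56.0], [409.5, 57.0], [415.5, 57.0], [421.5, 56.0], [427.5, 54.0], [433.5, 50.0]]
0.026 [ 0.612  -0.1189] rms 0.00021 to ball2 0.1587 13.91
0.029 [ 0.6124 -0.1181] rms 0.00025 to ball2 0.1593 14.15
0.032 [ 0.6128 -0.1173] rms 0.00029 to ball2 0.1599 14.39
470 [17 39 40] 520 [13 14 36] 560 [10 11 33] 600 [30 31] 635 [42 43]
```

```bash
python3 -c "
from snap import *
go(.5758,.0270,.022,-75.9);print(ctrl.get_obs()['tool_pos'])"
```

```text
t 3.9 off [  4.6  77.4 122.2] roll -0.061 F [-0.7 -0.1 -1.2]
[0.65104108 0.04568834 0.14417743]
```

>>> jog_arm:
  motion:
    - {"offset":[4.5,77.5,40],"roll":-0.061,"hand":4}
    - {"offset":[4.5,77.5,70],"roll":-0.061,"hand":4}
    - {"offset":[4.5,77.5,100],"roll":-0.061,"hand":4}
    - {"offset":[4.5,77.5,112],"roll":-0.061,"hand":4}
    - {"offset":[4.5,77.5,116],"roll":-0.061,"hand":4}
    - {"offset":[4.5,77.5,116],"roll":-0.061,"hand":4}
    - {"offset":[4.5,77.5,116],"roll":-0.061,"hand":4}

```text
clock: 4.48
tool_pos: [0.5751, 0.0261, 0.0289]
orientation: [180.0, -0.0, -76.0]
force: [0.8, 0.6, -1.0]
opening: 0.0117
```

```bash
python3 -c "
from snap import *
go(.5758,.0270,.022,-75.9);print(ctrl.get_obs()['tool_pos'])"
```

```text
t 4.48 off [-0.7 -0.9  6.9] roll -0.001 F [ 0.8  0.6 -1. ]
[0.57511108 0.02612407 0.02894272]
```

>>> jog_arm:
  motion:
    - {"offset":[0,0,4],"roll":0,"hand":4}
    - {"offset":[0,0,6],"roll":0,"hand":4}
    - {"offset":[0,0,6],"roll":0,"hand":4}
    - {"offset":[0,0,6],"roll":0,"hand":4}

```text
clock: 4.82
tool_pos: [0.5764, 0.0262, 0.0261]
orientation: [-179.9, -0.0, -75.9]
force: [-11.2, 3.4, 31.1]
opening: 0.0119
```

>>> jog_arm:
  motion:
    - {"offset":[0,0,-2.7],"roll":0,"hand":4}
    - {"offset":[0,0,-2.7],"roll":0,"hand":4}
    - {"offset":[0,0,-2.7],"roll":0,"hand":4}

```text
clock: 5.07
tool_pos: [0.5765, 0.0262, 0.0261]
orientation: [-179.9, 0.0, -76.0]
force: [-3.3, 2.3, 9.4]
opening: 0.0116
```

```bash
python3 -c "
from snap import *
for i in range(1): go(.5758,.0270,.022,-75.9);o=ctrl.get_obs();print(o['tool_pos'],o['force'])
snap('wrist','w4');print(proj('w4',[[.6123,-.1185,.028]]))"
```

```text
t 5.07 off [-1.   0.5  4.1] roll -0.001 F [-3.3  2.3  9.4]
[0.57653248 0.02620039 0.02612437] [-3.29606921  2.30365815  9.43070186]
[[312.58418458 -96.33486402]]
```

View pics/w4.png

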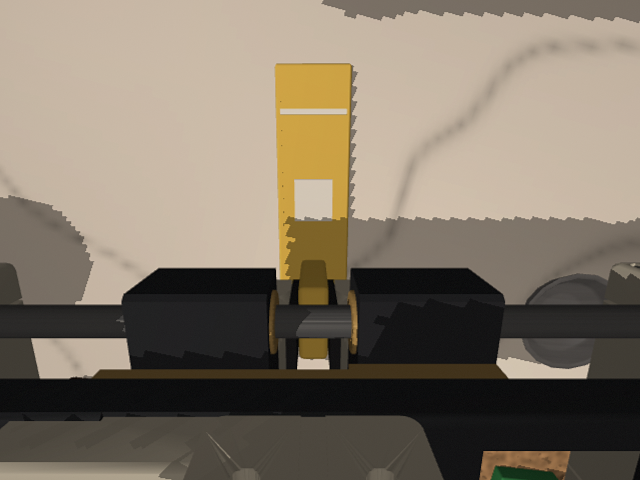

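>>> jog_arm:
  motion:
    - {"offset":[0,0.5,-0.9],"roll":0,"hand":4}
    - {"offset":[8,0.5,-0.9],"roll":0,"hand":4}
    - {"offset":[18,0.5,-0.9],"roll":0,"hand":4}
    - {"offset":[28,0.5,-0.9],"roll":0,"hand":4}
    - {"offset":[31,0.5,-0.9],"roll":0,"hand":4}
    - {"offset":[34,0.5,-0.9],"roll":0,"hand":4}
    - {"offset":[36,0.5,-0.9],"roll":0,"hand":4}
    - {"offset":[38,0.5,-0.9],"roll":0,"hand":4}
    - {"offset":[40,0.5,-0.9],"roll":0,"hand":4}

```text
clock: 5.87
tool_pos: [0.5853, -0.0133, 0.0262]
orientation: [-180.0, 0.0, -76.0]
force: [-0.0, 2.6, 3.4]
opening: 0.0117
```

>>> jog_arm:
  motion:
    - {"offset":[2,0,0],"roll":0,"hand":4}
    - {"offset":[4,0,0],"roll":0,"hand":4}
    - {"offset":[6,0,0],"roll":0,"hand":4}
    - {"offset":[8,0,0],"roll":0,"hand":4}

```text
clock: 6.2
tool_pos: [0.5871, -0.0211, 0.0262]
orientation: [180.0, -0.0, -76.0]
force: [0.0, 4.0, 4.1]
opening: 0.012
```

>>> jog_arm:
  motion:
    - {"offset":[2,0,0],"roll":0,"hand":4}
    - {"offset":[4,0,0],"roll":0,"hand":4}
    - {"offset":[6,0,0],"roll":0,"hand":4}
    - {"offset":[8,0,0],"roll":0,"hand":4}

```text
clock: 6.53
tool_pos: [0.5891, -0.0289, 0.0262]
orientation: [180.0, 0.0, -76.0]
force: [-1.0, 3.2, 3.5]
opening: 0.0119
```

```bash
python3 -c "
from snap import *
go(.5916,-.0361,.026,-75.9)"
```

```text
t 6.53 off [ 7.6 -0.7  0.2] roll -0.002 F [-1.   3.2  3.5]
```

>>> jog_arm:
  motion:
    - {"offset":[2,-0.3,0],"roll":0,"hand":4}
    - {"offset":[4,-0.5,0],"roll":0,"hand":4}
    - {"offset":[6,-0.5,0],"roll":0,"hand":4}
    - {"offset":[7.5,-0.5,0],"roll":0,"hand":4}

```text
clock: 6.87
tool_pos: [0.5915, -0.0361, 0.0261]
orientation: [-180.0, 0.0, -76.0]
force: [-0.8, 2.0, 2.8]
opening: 0.0121
```

>>> jog_arm:
  motion:
    - {"offset":[0,0,-0.3],"roll":0,"hand":4}
    - {"offset":[0,0,-0.5],"roll":0,"hand":4}

```text
clock: 7.03
tool_pos: [0.5909, -0.0364, 0.0262]
orientation: [179.9, -0.0, -76.0]
force: [-0.4, 0.3, -0.7]
opening: 0.0116
```

```bash
python3 -c "
from snap import *
go(.5916,-.0361,.026,-75.9);snap('side','side2');snap('scene','scene2')
import cv2
for a,b,(x0,y0,x1,y1) in (('side0','side2',(270,60,365,225)),('scene1','scene2',(195,170,320,355))):
    A,B=[cv2.cvtColor(cv2.imread(f'pics/{n}.png'),6)[y0:y1,x0:x1].astype(np.float32) for n in(a,b)]
    print(a,np.abs(A-B).mean(),cv2.phaseCorrelate(A,B))
"
```

```text
t 7.03 off [-0.1 -0.7  0.2] roll -0.003 F [-0.4  0.3 -0.7]
side0 36.130783 ((0.028652468456016322, -0.019422331449021613), 0.2990141573879454)
scene1 22.807611 ((0.4943021461772972, -0.05770020669858411), 0.6733606602350871)
```

>>> jog_arm:
  motion:
    - {"offset":[-1.5,0,0],"roll":0,"hand":4}
    - {"offset":[-3,0,0],"roll":0,"hand":4}

```text
clock: 7.3
tool_pos: [0.5903, -0.033, 0.0264]
orientation: [180.0, 0.0, -76.0]
force: [-0.0, 0.8, -0.4]
opening: 0.0116
```

>>> jog_arm:
  motion:
    - {"offset":[1.5,0,0],"roll":0,"hand":4}
    - {"offset":[3,0,0],"roll":0,"hand":4}

```text
clock: 7.47
tool_pos: [0.5913, -0.0358, 0.0266]
orientation: [180.0, -0.0, -76.0]
force: [-0.4, 0.4, 0.4]
opening: 0.0117
```

```bash
python3 - <<'E'
from snap import *
o=ctrl.get_obs();print(o['force'],o['clock'])
a=cv2.imread('pics/scene1.png')[175:355,195:325];b=cv2.imread('pics/scene2.png')[175:355,195:325]
s0=cv2.imread('pics/side0.png')[185:225,265:365];s2=cv2.imread('pics/side2.png')[185:225,265:365]
r=lambda x,f:cv2.resize(x,None,fx=f,fy=f,interpolation=2)
im=np.zeros((590,800,3),np.uint8)
A=r(a,2.2);B=r(b,2.2);im[:A.shape[0],:A.shape[1]]=A;im[:B.shape[0],300:300+B.shape[1]]=B
im[400:560,:400]=r(s0,4);im[400:560,400:]=r(s2,4);cv2.imwrite('pics/c2.png',im)
E
```

```text
[-0.4280193   0.41408352  0.40431331] 7.4667
```

View pics/c2.png

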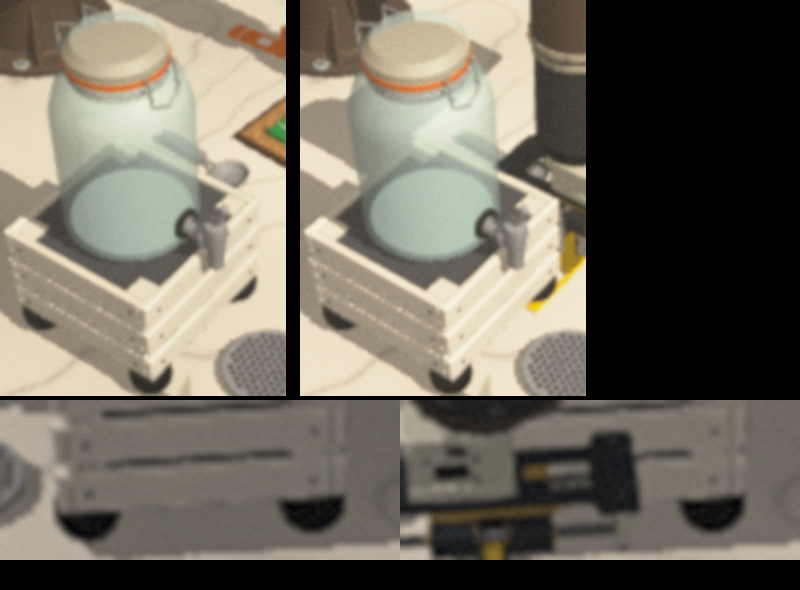

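c2: the dispenser looks the same before and after. Yellow sits under the foot, and unloaded drag is under 1 N both ways, so it is loose. I'll withdraw it and lay it back.

>>> jog_arm:
  motion:
    - {"offset":[-15,0,0],"roll":0,"hand":4}
    - {"offset":[-35,0,0],"roll":0,"hand":4}
    - {"offset":[-65,0,-5],"roll":0,"hand":4}
    - {"offset":[-95,0,-20],"roll":0,"hand":4}
    - {"offset":[-125,0,-55],"roll":0,"hand":4}
    - {"offset":[-125,0,-80],"roll":0,"hand":4}
    - {"offset":[-125,0,-80],"roll":0,"hand":4}

```text
clock: 8.05
tool_pos: [0.5642, 0.0882, 0.1125]
orientation: [-179.5, 0.0, -75.8]
force: [1.1, -0.3, 0.2]
opening: 0.0116
```

```bash
python3 -c "
from snap import *
go(.4832,.2200,.037,-80.2);print(ctrl.get_obs()['tool_pos'])"
```

```text
t 8.05 off [-147.6   46.1   75.5] roll 0.077 F [ 1.1 -0.3  0.2]
[0.56417815 0.08821598 0.11245839]
```

>>> jog_arm:
  motion:
    - {"offset":[-147,46,0],"roll":0.077,"hand":4}
    - {"offset":[-147,46,0],"roll":0.077,"hand":4}
    - {"offset":[-147,46,0],"roll":0.077,"hand":4}
    - {"offset":[-147,46,0],"roll":0.077,"hand":4}
    - {"offset":[-147,46,20],"roll":0.077,"hand":4}
    - {"offset":[-147,46,50],"roll":0.077,"hand":4}
    - {"offset":[-147,46,65],"roll":0.077,"hand":4}
    - {"offset":[-147,46,70],"roll":0.077,"hand":4}
    - {"offset":[-147,46,70],"roll":0.077,"hand":4}
    - {"offset":[-147,46,70],"roll":0.077,"hand":4}

```text
clock: 8.88
tool_pos: [0.4812, 0.2169, 0.0368]
orientation: [-180.0, -0.0, -80.4]
force: [-0.2, 0.2, 0.3]
opening: 0.0115
```

```bash
python3 -c "
from snap import *
go(.4832,.2200,.037,-80.2);print(ctrl.get_obs()['tool_pos'])"
```

```text
t 8.88 off [-2.7 -2.4 -0.2] roll -0.004 F [-0.2  0.2  0.3]
[0.48124753 0.2169063  0.03683049]
```

Nearly down, so I'll lower the last bit, release and rise, then aim for blue.

>>> jog_arm:
  motion:
    - {"offset":[-2.5,-2.5,0.6],"roll":0,"hand":4}
    - {"offset":[-2.5,-2.5,0.6],"roll":0,"hand":4}
    - {"offset":[-2.5,-2.5,0.6],"roll":0,"hand":20}
    - {"offset":[-2.5,-2.5,0.6],"roll":0,"hand":44}
    - {"offset":[-2.5,-2.5,0.6],"roll":0,"hand":44}
    - {"offset":[-2.5,-2.5,0.6],"roll":0,"hand":44}
    - {"offset":[-2.5,-2.5,-30],"roll":0,"hand":44}
    - {"offset":[-2.5,-2.5,-60],"roll":0,"hand":44}
    - {"offset":[-2.5,-2.5,-60],"roll":0,"hand":44}

```text
clock: 9.63
tool_pos: [0.4858, 0.2217, 0.1018]
orientation: [-179.6, 0.2, -80.4]
force: [0.0, 1.3, 0.2]
opening: 0.0435
```

```bash
python3 -c "
from snap import *
go(.5505,.2285,.033,-79.9);print(ctrl.get_obs()['tool_pos'])"
```

```text
t 9.63 off [  4.2 -65.   68.8] roll -0.008 F [0.  1.3 0.2]
[0.48575207 0.2217348  0.10184096]
```

>>> jog_arm:
  motion:
    - {"offset":[4,-64,0],"roll":-0.008,"hand":44}
    - {"offset":[4,-64,5],"roll":-0.008,"hand":44}
    - {"offset":[4,-64,35],"roll":-0.008,"hand":44}
    - {"offset":[4,-64,58],"roll":-0.008,"hand":44}
    - {"offset":[4,-64,65],"roll":-0.008,"hand":44}
    - {"offset":[4,-64,65],"roll":-0.008,"hand":44}
    - {"offset":[4,-64,65],"roll":-0.008,"hand":44}

```text
clock: 10.22
tool_pos: [0.547, 0.2266, 0.0321]
orientation: [180.0, -0.0, -79.9]
force: [0.6, 1.1, 0.5]
opening: 0.044
```

```bash
python3 -c "
from snap import *
go(.5505,.2280,.033,-79.9);print(ctrl.get_obs()['tool_pos'])"
```

```text
t 10.22 off [-0.8 -3.7 -0.9] roll -0.001 F [0.6 1.1 0.5]
[0.54697918 0.22658331 0.03205091]
```

>>> jog_arm:
  motion:
    - {"offset":[0,-3.5,0],"roll":0,"hand":44}
    - {"offset":[0,-3.5,0],"roll":0,"hand":4}
    - {"offset":[0,-3.5,0],"roll":0,"hand":4}
    - {"offset":[0,-3.5,0],"roll":0,"hand":4}
    - {"offset":[0,-3.5,0],"roll":0,"hand":4}
    - {"offset":[0,-3.5,0],"roll":0,"hand":4}
    - {"offset":[0,-3.5,0],"roll":0,"hand":4}
    - {"offset":[0,-3.5,0],"roll":0,"hand":4}
    - {"offset":[0,-3.5,0],"roll":0,"hand":4}

```text
clock: 10.97
tool_pos: [0.5504, 0.2272, 0.0319]
orientation: [-180.0, 0.0, -80.0]
force: [-1.4, -0.0, 3.9]
opening: 0.0118
```

```bash
python3 -c "
from snap import *
go(.5505,.2280,.033,-79.9);print(ctrl.get_obs()['tool_pos'])"
```

```text
t 10.97 off [-0.8 -0.2 -1.1] roll -0.001 F [-1.4 -0.   3.9]
[0.550408   0.22721735 0.03193533]
```

>>> jog_arm:
  motion:
    - {"offset":[0,0,-25],"roll":0,"hand":4}
    - {"offset":[0,0,-65],"roll":0,"hand":4}
    - {"offset":[30,0,-80],"roll":-0.035,"hand":4}
    - {"offset":[70,0,-80],"roll":-0.07,"hand":4}
    - {"offset":[110,0,-80],"roll":-0.07,"hand":4}
    - {"offset":[150,0,-80],"roll":-0.07,"hand":4}
    - {"offset":[170,0,-80],"roll":-0.07,"hand":4}
    - {"offset":[170,0,-80],"roll":-0.07,"hand":4}

```text
clock: 11.63
tool_pos: [0.5796, 0.0559, 0.1113]
orientation: [179.9, -0.0, -76.2]
force: [-0.2, 1.4, -0.2]
opening: 0.012
```

```bash
python3 -c "
from snap import *
go(.5758,.0270,.022,-75.9);print(ctrl.get_obs()['tool_pos'])"
```

```text
t 11.63 off [27.1 10.6 89.3] roll -0.005 F [-0.2  1.4 -0.2]
[0.57961892 0.05589231 0.11131105]
```

>>> jog_arm:
  motion:
    - {"offset":[27,10.5,20],"roll":-0.005,"hand":4}
    - {"offset":[27,10.5,55],"roll":-0.005,"hand":4}
    - {"offset":[27,10.5,78],"roll":-0.005,"hand":4}
    - {"offset":[27,10.5,85],"roll":-0.005,"hand":4}
    - {"offset":[27,10.5,87],"roll":-0.005,"hand":4}
    - {"offset":[27,10.5,87],"roll":-0.005,"hand":4}
    - {"offset":[27,10.5,87],"roll":-0.005,"hand":4}

```text
clock: 12.22
tool_pos: [0.5773, 0.0317, 0.0259]
orientation: [-179.9, -0.0, -75.6]
force: [-0.1, 0.5, 0.1]
opening: 0.0119
```

```bash
python3 -c "
from snap import *
go(.5758,.0270,.022,-75.9);print(ctrl.get_obs()['tool_pos'])
snap('wrist','w5')
import cv2
h=cv2.cvtColor(cv2.imread('pics/w5.png'),cv2.COLOR_BGR2HSV);m=(h[...,0]>105)&(h[...,0]<125)&(h[...,1]>110)&(h[...,2]>60)
print([(y,np.where(m[y,250:390])[0][[0,-1]]+250) for y in (80,100,130,160) if m[y,250:390].any()],'tip',np.where(m[:,312])[0][:1], 'white',np.where(~m[60:180,300])[0]+60)"
```

```text
t 12.22 off [4.2 2.6 3.9] roll 0.005 F [-0.1  0.5  0.1]
[0.57730721 0.03167251 0.02588253]
[(80, array([273, 351])), (100, array([274, 351])), (130, array([275, 350])), (160, array([276, 349]))] tip [61] white [ 60 108 109 110 111 112 113 114]
```

>>> jog_arm:
  motion:
    - {"offset":[4,2.5,2],"roll":0.005,"hand":4}
    - {"offset":[4,2.5,3.3],"roll":0.005,"hand":4}
    - {"offset":[4,2.5,3.3],"roll":0.005,"hand":4}
    - {"offset":[4,2.5,3.3],"roll":0.005,"hand":4}

```text
clock: 12.6
tool_pos: [0.575, 0.0264, 0.0219]
orientation: [-180.0, -0.0, -76.0]
force: [-0.4, -0.6, 2.8]
opening: 0.0117
```

```bash
python3 -c "
from snap import *
go(.5758,.0270,.022,-75.9);print(ctrl.get_obs()['tool_pos'])"
```

```text
t 12.6 off [-0.4 -0.9 -0.1] roll -0.001 F [-0.4 -0.6  2.8]
[0.57499184 0.0264289  0.02193371]
```

Touching lightly (2.8 N). Advance.

>>> jog_arm:
  motion:
    - {"offset":[8,-0.8,0],"roll":0,"hand":4}
    - {"offset":[18,-0.8,0],"roll":0,"hand":4}
    - {"offset":[28,-0.8,0],"roll":0,"hand":4}
    - {"offset":[31,-0.8,0],"roll":0,"hand":4}
    - {"offset":[34,-0.8,0],"roll":0,"hand":4}
    - {"offset":[36,-0.8,0],"roll":0,"hand":4}

```text
clock: 13.1
tool_pos: [0.5853, -0.009, 0.0219]
orientation: [-179.9, 0.0, -76.0]
force: [-1.7, 4.0, 5.9]
opening: 0.0118
```

>>> jog_arm:
  motion:
    - {"offset":[1.5,0,0],"roll":0,"hand":4}
    - {"offset":[3,0,0],"roll":0,"hand":4}
    - {"offset":[4.5,0,0],"roll":0,"hand":4}

```text
clock: 13.35
tool_pos: [0.5863, -0.0128, 0.022]
orientation: [-179.9, 0.0, -76.0]
force: [-2.4, 8.2, 7.5]
opening: 0.0117
```

>>> jog_arm:
  motion:
    - {"offset":[1.5,0,0],"roll":0,"hand":4}
    - {"offset":[3,0,0],"roll":0,"hand":4}
    - {"offset":[4.5,0,0],"roll":0,"hand":4}

```text
clock: 13.6
tool_pos: [0.5874, -0.0161, 0.022]
orientation: [-179.9, 0.1, -76.0]
force: [-2.8, 13.7, 9.0]
opening: 0.0116
```

>>> jog_arm:
  motion:
    - {"offset":[1.5,0,0],"roll":0,"hand":4}
    - {"offset":[3,0,0],"roll":0,"hand":4}
    - {"offset":[4.5,0,0],"roll":0,"hand":4}

```text
clock: 13.85
tool_pos: [0.5887, -0.0204, 0.022]
orientation: [-179.9, 0.1, -76.0]
force: [-1.9, 13.4, 6.5]
opening: 0.012
```

```bash
python3 -c "
from snap import *
go(.5916,-.0361,.022,-75.9);print(ctrl.get_obs()['tool_pos'])"
```

```text
t 13.85 off [15.9  1.  -0. ] roll -0.001 F [-1.9 13.4  6.5]
[ 0.58868778 -0.0204121   0.02197948]
```

>>> jog_arm:
  motion:
    - {"offset":[1.5,0,0],"roll":0,"hand":4}
    - {"offset":[3,0,0],"roll":0,"hand":4}
    - {"offset":[4.5,0,0],"roll":0,"hand":4}

```text
clock: 14.1
tool_pos: [0.5898, -0.0248, 0.022]
orientation: [-179.8, 0.1, -76.0]
force: [-2.3, 13.3, 6.2]
opening: 0.0121
```

>>> jog_arm:
  motion:
    - {"offset":[1.5,0,0],"roll":0,"hand":4}
    - {"offset":[3,0,0],"roll":0,"hand":4}
    - {"offset":[4.5,0,0],"roll":0,"hand":4}

```text
clock: 14.35
tool_pos: [0.5909, -0.0291, 0.022]
orientation: [-179.9, 0.1, -76.0]
force: [-1.7, 13.0, 6.9]
opening: 0.0119
```

```bash
python3 -c "
from snap import *
go(.5916,-.0361,.022,-75.9);print(ctrl.get_obs()['tool_pos'])"
```

```text
t 14.35 off [ 6.9  1.  -0. ] roll -0.001 F [-1.7 13.   6.9]
[ 0.59085705 -0.02913576  0.02197122]
```

>>> jog_arm:
  motion:
    - {"offset":[2,0.5,0],"roll":0,"hand":4}
    - {"offset":[4,0.8,0],"roll":0,"hand":4}
    - {"offset":[6,0.8,0],"roll":0,"hand":4}
    - {"offset":[8,0.8,0],"roll":0,"hand":4}
    - {"offset":[8,0.8,0],"roll":0,"hand":4}

```text
clock: 14.77
tool_pos: [0.5922, -0.0376, 0.022]
orientation: [-179.9, 0.0, -76.0]
force: [-0.5, 9.1, 5.5]
opening: 0.0114
```

```bash
python3 - <<'E'
from snap import *
go(.5916,-.0361,.022,-75.9);print(ctrl.get_obs()['tool_pos'])
snap('scene','scene3');snap('side','side3')
g=[cv2.imread(f'pics/{n}.png')[170:320,205:300] for n in('scene1','scene2','scene3')]
G=[cv2.cvtColor(x,6).astype(np.float32) for x in g]
w=cv2.createHanningWindow((95,150),cv2.CV_32F)
for i,j in((0,1),(0,2),(1,2)): print(i,j,cv2.phaseCorrelate(G[i],G[j],w))
im=np.hstack([cv2.resize(cv2.imread(f'pics/{n}.png')[170:355,195:325],None,fx=3,fy=3,interpolation=2) for n in('scene2','scene3')]);cv2.imwrite('pics/c3.png',im)
E
```

```text
t 14.77 off [-1.6  0.2 -0. ] roll -0.001 F [-0.5  9.1  5.5]
[ 0.59215865 -0.03763305  0.02195095]
0 1 ((-0.06269935562713869, 0.3139876088336564), 0.7781106686592102)
0 2 ((-0.44753233103489265, 0.2578705699507253), 0.8317447731229994)
1 2 ((-0.4335348828557599, 0.031165191053801777), 1.0122468039724561)
```

View pics/c3.png

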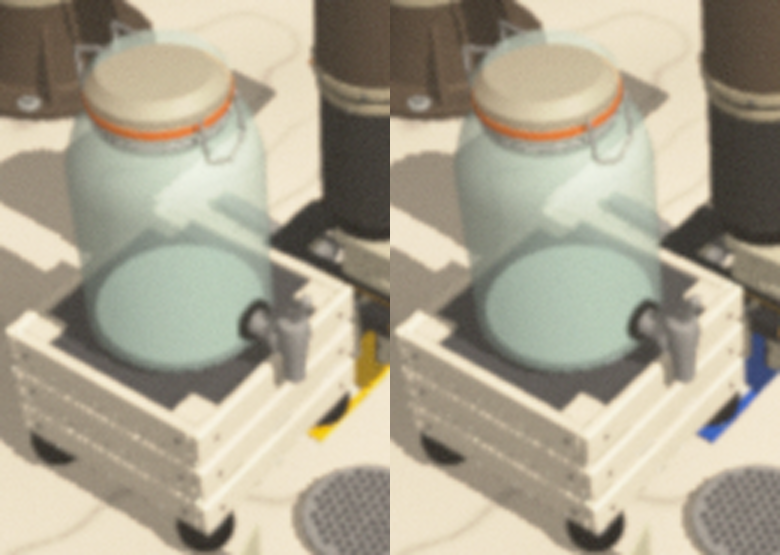

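c3: the jar and crate lean about 0.4 px left compared with the yellow fit, and the push was about 13 N. Blue binds. I'll ease back about 1.5 mm to put the line on the foot, then release.

>>> jog_arm:
  motion:
    - {"offset":[-1.5,0,0],"roll":0,"hand":4}
    - {"offset":[-3,0,0],"roll":0,"hand":4}
    - {"offset":[-3,0,0],"roll":0,"hand":4}

```text
clock: 15.12
tool_pos: [0.5916, -0.0367, 0.0219]
orientation: [-179.9, -0.1, -76.0]
force: [4.8, -4.6, 2.2]
opening: 0.0118
```

```bash
python3 -c "
from snap import *
go(.5916,-.0361,.022,-75.9);print(ctrl.get_obs()['tool_pos'])"
```

```text
t 15.12 off [-0.6 -0.2 -0.1] roll -0.001 F [ 4.8 -4.6  2.2]
[ 0.59155049 -0.03669406  0.02193068]
```

>>> jog_arm:
  motion:
    - {"offset":[0.6,0,0],"roll":0,"hand":4}
    - {"offset":[0.6,0,0],"roll":0,"hand":16}
    - {"offset":[0.6,0,0],"roll":0,"hand":40}
    - {"offset":[0.6,0,0],"roll":0,"hand":40}
    - {"offset":[0.6,0,0],"roll":0,"hand":40}
    - {"offset":[0.6,0,-20],"roll":0,"hand":40}
    - {"offset":[0.6,0,-55],"roll":0,"hand":40}
    - {"offset":[0,0,-90],"roll":0,"hand":40}
    - {"offset":[-30,0,-110],"roll":0,"hand":40}
    - {"offset":[-60,0,-110],"roll":0,"hand":40}
    - {"offset":[-60,0,-110],"roll":0,"hand":40}
    - {"offset":[-60,0,-110],"roll":0,"hand":40}

```text
clock: 16.12
tool_pos: [0.5753, 0.0243, 0.1318]
orientation: [-180.0, 0.0, -75.8]
force: [0.9, -0.1, -0.5]
opening: 0.04
```

```bash
python3 - <<'E'
from snap import *
snap('wrist','w6');o=ctrl.get_obs();print(o['tool_pos'],o['force'],proj('w6',[[.6123,-.1185,.006]]))
a=cv2.imread('pics/w6.png')
snap('side','side6');b=cv2.resize(cv2.imread('pics/side6.png')[180:335,220:400],None,fx=2.2,fy=2.2,interpolation=2)
im=np.zeros((600,800,3),np.uint8);im[:260,:640]=a[:260];im[262:262+b.shape[0]][:338,:b.shape[1]]=b[:338];cv2.imwrite('pics/c4.png',im)
E
```

```text
[0.57527052 0.02354121 0.13126837] [-0.2682636   0.1109451   0.02121992] [[310.91489276  32.08636627]]
```

View pics/c4.png

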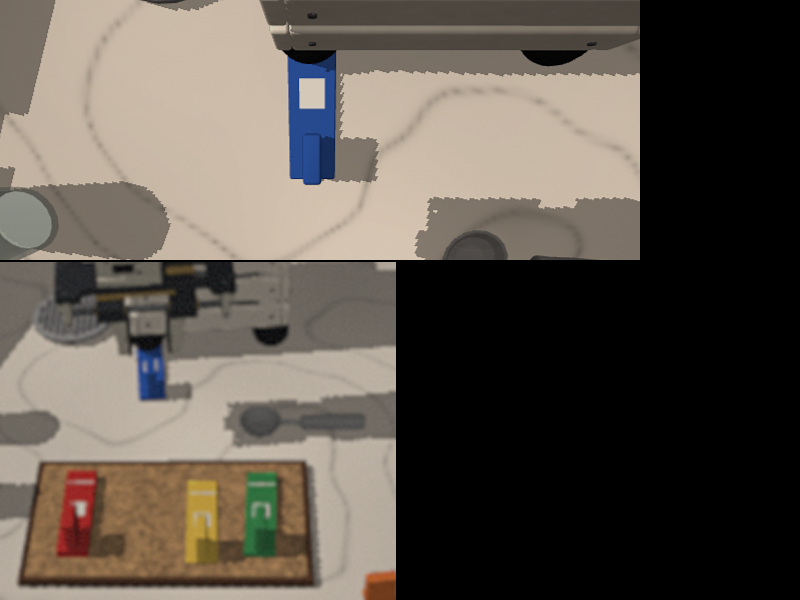

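c4: blue lies square under the ball (309,55), tail at (312,180), let go. Yellow, green and red lie flat on the board, and the gripper is clear. One position check, then hand in.

```bash
python3 - <<'E'
from snap import *
p=ray('w6',[[296,179.5],[330,179.5]],.006)[:,:2].mean(0)
u=np.array([.2436,-.9699]);F=np.array([.6123,-.1185]);d=F-p;print('tail->foot along',d@u,'lateral',d@np.array([u[1],-u[0]]))
snap('scene','scene6');w=cv2.createHanningWindow((95,150),cv2.CV_32F)
G=[cv2.cvtColor(cv2.imread(f'pics/{n}.png')[170:320,205:300],6).astype(np.float32) for n in('scene2','scene6')];print(cv2.phaseCorrelate(*G,w))
if abs(d@u-.1)<.005: print(order.close_job())
E
```

```text
tail->foot along 0.099639622357951 lateral -0.001574462484992369
((-0.48611975095553817, -0.26716718540038187), 0.8170086036788092)
the job is handed in; nothing more can be done
None
```

The blue shim is the first that binds. It is in place under the foot and let go. The yellow, green and red shims lie flat on the board, and the job was handed in at about 16 s of robot time.

- **Yellow (3 mm):** it went in to its cross line loose. Unloaded drag was under 1 N both ways and the dispenser showed no clear movement. I laid it back flat in its slot.
- **Blue (6 mm):** it needed a push of up to about 14 N and then dragged. The jar and crate leaned about 0.4 px in the scene camera, and still did after I let go. I did not measure the rise in millimetres.
- **Green and red:** I did not need to try these.

**Last checks:** the blue shim's tail measured 99.6 mm behind the foot, where 100 mm is ideal, and about 1.6 mm to the side. The gripper was open and clear with no contact force. In my last pictures nothing else on the counter looked disturbed.

**What went less well:**
- The yellow shim slipped about 4 mm in the grip when first lifted, because the fingers had not fully closed.
- As a result, I set yellow down on the counter with a brief 31 N press before easing off.
- Blue was about 1.6 mm past the line at first, and I eased it back before letting go.

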